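# Click the socket key onto the planing board's cam clamp and lock the slat

## Robot

A 6-joint arm with a two-finger parallel gripper is mounted at the origin on the work surface. World frame = base frame: x ahead of the robot, y to its left, z up, the work surface at z = 0. Lengths are in mm, angles in degrees, forces in N, time in s.
With the tool pointing down it reaches from about 350 to 875 mm from the base axis. Payload 15.5 kg.
Tool frame: the origin (TCP) lies midway between the tips of the shut fingers; the grasp point (between the pads) lies 19 mm behind it (bot.pinch_z is the distance from the TCP to the grasp point, in mm); z points along the fingers, y is the direction in which the jaws open and shut (so a half turn about z gives the same grasp; the last joint's range is limited). The gripper opens to 85 mm and grips with 20 to 120 N. Pads are 22 mm wide; open, the fingers measure 114 mm over their backs; the gripper's body (76 mm by 85 mm) begins 54 mm behind the grasp point. The pads swing forward as they close: fully open they stand 13 mm farther back than shut.
Start: joints at [61.335, 28.281, 77.091, -0, 74.628, -5.472], TCP at [246.142, 574.491, 231.277] pointing down, gripper open.
Joint ranges: [-166.48, 166.48], [-47.26, 123.95], [12.59, 153.08], [-70.14, 250.14], [6.76, 159.57], [-176.63, 176.63]. Speed limits (degrees/s): [108.29, 108.29, 147.25, 172.46, 172.46, 172.46].

## Interface

Orientations are given as a 3x3 rotation matrix whose columns are the frame's x, y, z axes.
In Python, from plant import bot gives the robot as it stands. Calls block until the motion is done:
- bot.move_ptp(position, orientation): joint-space move of the TCP to a pose.
- bot.servo_line(position, frame=None, v=150, f_stop=None): straight line of the TCP; frame=None keeps the orientation; v is the mean speed in mm/s. With f_stop (N) it stops when the force on the tool has changed by that much, and returns True; else False.
- bot.move_joints(angles): joint-space move.
- bot.open_gripper() and bot.gripper_close(grasp_force=None): open the fingers fully, or close them until they stop; grasp_force is the grip in N (None keeps the last).
- bot.hold(seconds).
- bot.solve_ik(position, orientation): joint angles nearest the present ones, or None.
- bot.state(): the state.
- bot.grab_frame(name): name is "scene" or "top" or "wrist"; returns the picture (480x640x3 uint8, red, green, blue); there is no depth.
- bot.get_calibration(name): a dict with "intrinsics" (3x3 intrinsics, pixels), "xyz" and "orientation" of the camera in the world. Camera axes: x right, y down, z forward; pixel columns grow to the right and rows downward; lengths in mm; the calibration is good to about 2 mm. A picture is of the moment at which its call begins: read the wrist's pose just before it. get_calibration takes no time and is no camera call; for the wrist camera it gives the pose at the moment of the call.
A pose or a line that the arm cannot do raises bot.MotionError and nothing moves.
- bot.finish_job(): hands the job in, once; it reports no verdict.
The state is a dict: "time": time; "q": joint angles; "joint_velocities": joint speeds; "effort": joint torques, N m; "position": TCP position; "eef_rot": TCP orientation; "contact_force": force on the tool from outside, world axes, zero at the start; "torque": the same for the moment, N m; "grip_width": opening from 0.0 (shut) to 1.0 (fully open).
Only numpy, scipy, OpenCV 4.12 (cv2) and the standard library are available. Lean on these libraries where they do the work, as an engineer would, in place of code of your own. Each camera call takes 0.05 s, during which the arm holds its last target.

## Task

Take the socket key and push it onto the square drive of the planing board's clamp until the spring ball clicks and the key sits fully home on its collar. Then turn it clockwise (seen from above) until the cam stops against the bamboo slat, without forcing it further, and leave the key standing there. The square may sit at any angle, so feel for it with light pushes of a few newtons, never push with more than about 25 N, and leave the jar, mallet and hoop as they are.

Things in the scene. Friction and masses are not known exactly. Their poses are not given: they have to be found in the camera images.
- key: Socket key, dark steel, about 0.35 kg, first standing upright on the bench, bore down. Round socket 52 mm across, 42 mm high, wing grip on top. Origin: centre of the bore's mouth (underside), z up. Bore 25.6 mm square, sides along the key's x and y, 30 mm deep, a groove inside for the ball 5.5 to 16.5 mm above the mouth. It fits the drive in any of four quarter turns.
- key_grip (a point): Centre of the key's flat wing grip, 58 mm above the key's origin, with the key's axes. The wing is 50 mm long (key x), 14 mm thick (key y) and reaches from 41 to 75 mm above the origin.
- jig: Planing board, fixed: pale wood 140 mm (its x) by 300 mm (its y), top at 30 mm; dark fence 25 mm wide rising to 48 mm at x 20 to 45 mm; bamboo slat 12 mm wide before the fence (face at x = 8 mm, top at 40 mm). Origin: centre of the underside; z up.
- drive_foot (a point): On the clamp's axis at the top of its steel collar (40 mm across), 48 mm above the bench: the key's mouth rests here when home. Fixed on the jig, with the JIG's axes, not the square's. Above it: drive 24 mm square, 22 mm high, in one of its faces a spring ball centred 11 mm up. It stops the mouth about 16 mm up; past it takes about 8 to 15 N, then the key snaps down to the collar.
- drive_tip (a point): Tip of the drive, on the axis, 27 mm above drive_foot: a round pilot 5 mm high, 15 mm across, widening to 24 mm, on top of the square. The square's angle is NOT measured: anything within a quarter turn, whatever the cam reads. At a wrong angle the mouth stops about 22 mm above drive_foot; within about 6 degrees of the right one it slides on down to the ball.
- cam (a joint): Angle of the eccentric steel cam (48 mm disc under the collar), rad: starts at 0 to 0.4 (open), grows as it is turned clockwise seen from above, stops against the slat at 1.2. The square drive turns with it. Its stop is rigid. Turning takes about 0.3 N m; it stays where it is left. The key has about 5 degrees of play on the square each way.
- jar: Bystander: amber glass jar, 60 mm across, 85 mm high; origin at the underside's centre.
- mallet: Bystander: wooden mallet lying flat, 240 mm long, along its x.
- hoop: Bystander: pale bent-bamboo hoop, 90 mm across, 25 mm high, origin at the underside's centre.
Not all that is in view belongs to the job. What is shaped like the key but green, pink or yellow is not meant.

How it is judged:
By the outcome, as a careful person would: the job done as asked, in the order asked, and still so for the second after the job is handed in, with the robot touching nothing.
It also fails if it takes over 72 s, if anything falls off the work surface, if the arm or the gripper's body presses on something with over 40 N, if the wrist force passes 120 N, or if a joint passes its speed limit or range.

## Working session

There is one attempt and no reset: what is moved stays moved. The work goes in short steps, each a Python script; the robot and the scene stay as the last script left them, time stands still between calls to the robot, and variables do not carry over. Pictures are saved under pics/ and viewed, and the job is handed in when it is done.

```bash
ls; mkdir -p pics; python3 - <<'E'
from plant import bot
import cv2
for n in ["scene","top","wrist"]:
    c=bot.get_calibration(n); im=bot.grab_frame(n)
    cv2.imwrite(f"pics/{n}0.png",im[:,:,::-1]); print(n,c)
s=bot.state(); print(s)
E
```

```text
pics
scene {'intrinsics': array([[543.4069705 ,   0.        , 320.03244783],
       [  0.        , 543.4069705 , 236.59866478],
       [  0.        ,   0.        ,   1.        ]]), 'xyz': array([1240.21691975,  502.66747925,  690.8664856 ]), 'orientation': array([[-0.62093663,  0.46257856, -0.63281813],
       [ 0.7838444 ,  0.3716423 , -0.49746353],
       [ 0.00506602, -0.80492427, -0.59335593]])}
top {'intrinsics': array([[597.39369545,   0.        , 306.65218155],
       [  0.        , 597.39369545, 245.35389172],
       [  0.        ,   0.        ,   1.        ]]), 'xyz': array([ 372.69457779,  -53.98637257, 1386.73432559]), 'orientation': array([[ 0.00549751, -0.98505008,  0.17218049],
       [-0.99997139, -0.00452075,  0.00606447],
       [-0.00519542, -0.1722089 , -0.98504675]])}
wrist {'intrinsics': array([[339.62275977,   0.        , 317.73980575],
       [  0.        , 339.62275977, 238.33537652],
       [  0.        ,   0.        ,   1.        ]]), 'xyz': array([177.7384301 , 604.05273054, 373.00978332]), 'orientation': array([[ 3.92579060e-01,  8.79209714e-01,  2.6994806
[... 216 characters left out ...]
314e-03,
        7.46275728e+01, -5.47023746e+00]), 'joint_velocities': array([-0.05549383, -0.02113147, -0.16087589, -0.1117559 ,  0.08783435,
        0.02653297]), 'effort': array([ 1.35892293e-03, -8.82550907e+01, -3.84062505e+01,  9.83619799e-06,
        7.28904575e-03, -3.35281516e-05]), 'position': array([245.99790942, 574.28242251, 230.85043114]), 'eef_rot': array([[-9.19180607e-01,  3.93836019e-01, -4.49132351e-04],
       [ 3.93836260e-01,  9.19180293e-01, -7.67107043e-04],
       [ 1.10719222e-04, -8.81994523e-04, -9.99999605e-01]]), 'contact_force': array([0.21008023, 0.25891148, 0.4031769 ]), 'torque': array([0.01718641, 0.02557012, 0.0553549 ]), 'grip_width': 1.0032881049421265}
```

View pics/scene0.png

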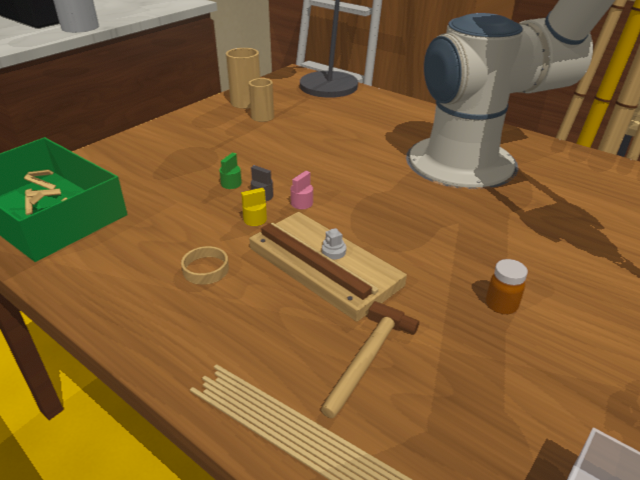

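View pics/top0.png

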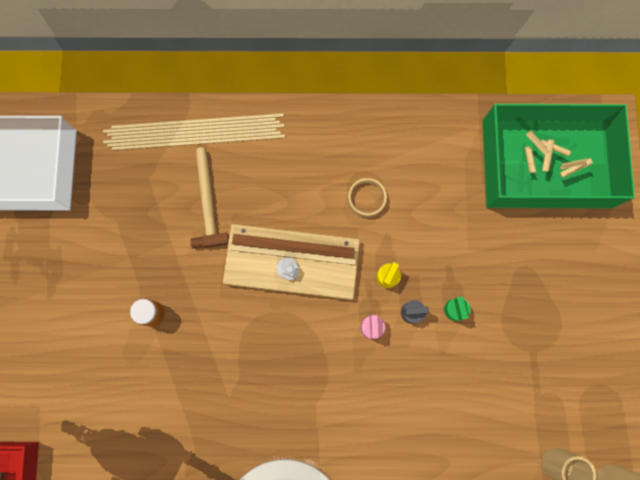

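View pics/wrist0.png

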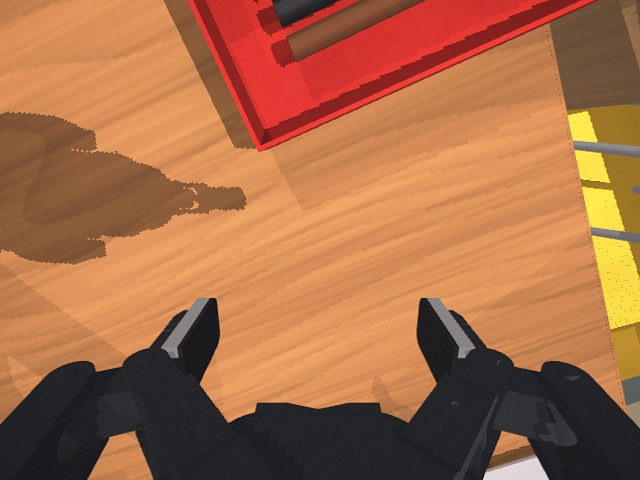

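The dark key is at about (414,312) in the top view and the drive at about (288,268). Green, pink and yellow decoys stand around the key. I'll zoom in next.

```bash
cat > h.py <<'E'
import numpy as np, cv2
def ray(c,uv,z):
    K,R,t=c["intrinsics"],c["orientation"],c["xyz"]
    d=R@np.linalg.solve(K,[uv[0],uv[1],1.0]); return t+d*(z-t[2])/d[2]
def proj(c,p):
    p=np.atleast_2d(p); q=(p-c["xyz"])@c["orientation"]; q=q@c["intrinsics"].T; return q[:,:2]/q[:,2:]
def down(yaw): # tool z down, tool y direction (jaw) at yaw degrees in world
    a=np.radians(yaw); y=np.array([np.cos(a),np.sin(a),0]); z=np.array([0,0,-1.]); x=np.cross(y,z)
    return np.column_stack([x,y,z])
E
python3 - <<'E'
from plant import bot
from h import *
c=bot.get_calibration("top")
print("key top",ray(c,(414,312),75),"drive",ray(c,(288,268),72))
for uv,z in [((232,226),30),((359,239),30),((355,300),30),((223,284),30)]: print(ray(c,uv,z))
im=cv2.imread("pics/top0.png")
a=cv2.resize(im[280:345,340:480],None,fx=5.7,fy=5.7,interpolation=cv2.INTER_CUBIC)
b=cv2.resize(im[215:310,210:370],None,fx=5,fy=5,interpolation=cv2.INTER_CUBIC)
cv2.imwrite("pics/a.png",a);cv2.imwrite("pics/b.png",b)
E
```

```text
key top [ 455.26549526 -281.2166455    75.        ] drive [551.27998177  -4.76761773  72.        ]
[654.63493432 127.82823319  30.        ]
[ 625.29065128 -166.41229643   30.        ]
[ 484.51417943 -155.99417911   30.        ]
[519.46308924 144.72305497  30.        ]
```

View pics/a.png

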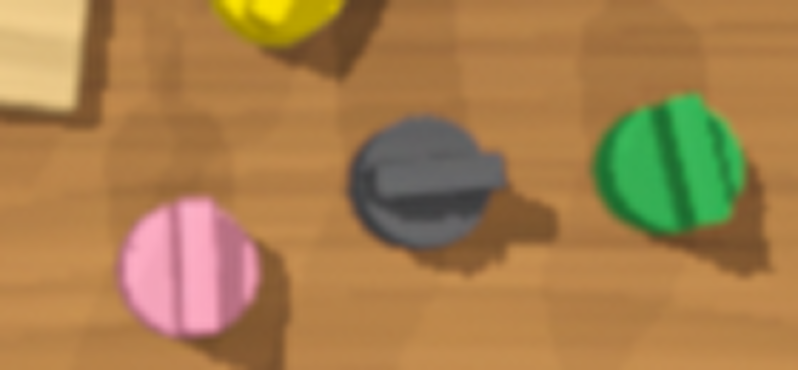

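View pics/b.png

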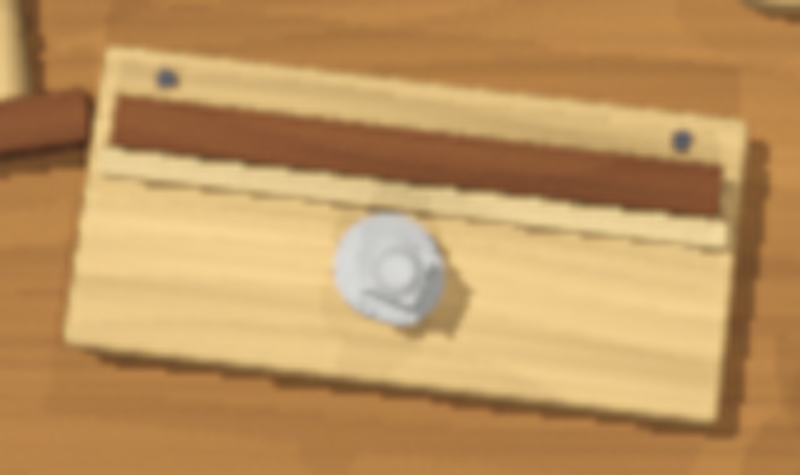

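```bash
python3 - <<'E'
from plant import bot
from h import *
c=bot.get_calibration("top")
p=ray(c,(414.0,311.9),42);print(p)
q=bot.solve_ik([p[0],p[1],190],down(7.5));print(q)
bot.move_ptp([p[0],p[1],190],down(7.5))
cw=bot.get_calibration("wrist");im=bot.grab_frame("wrist");np.save("cw1.npy",cw,allow_pickle=True)
cv2.imwrite("pics/w1.png",im[:,:,::-1]);print(bot.state()["position"],bot.state()["time"])
E
```

```text
[ 457.56579939 -286.93886686   42.        ]
[-3.84273380e+01  2.41587728e+01  9.21053482e+01 -2.54444375e-14
  6.37358790e+01 -4.59273380e+01]
[ 457.90342354 -286.45652727  190.02931713] 3.3083
```

View pics/w1.png

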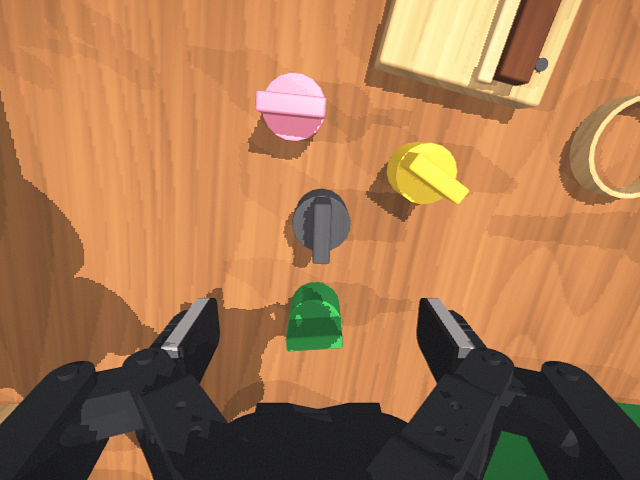

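```bash
python3 - <<'E'
import cv2
im=cv2.imread("pics/w1.png")
cv2.imwrite("pics/w1z.png",cv2.resize(im[180:275,270:375],None,fx=6,fy=6,interpolation=cv2.INTER_CUBIC))
E
```

```text
(no output)
```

View pics/w1z.png

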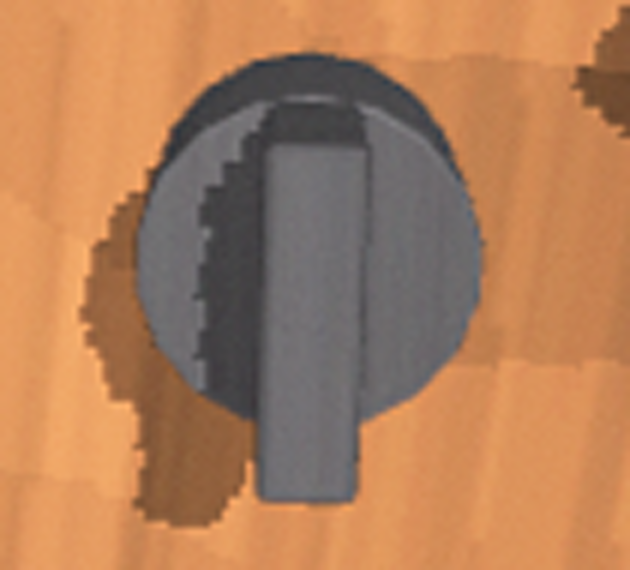

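```bash
python3 - <<'E'
from h import *
c=np.load("cw1.npy",allow_pickle=True).item()
P=np.array([ray(c,(270+u/6-.4,180+v/6-.4),75) for u,v in [(266,146),(367,150),(356,501),(256,501)]])
print(P, P.mean(0)); d=(P[0]+P[1]-P[2]-P[3])/2
print("L",np.linalg.norm(d),"ang",np.degrees(np.arctan2(d[1],d[0])),"W",np.linalg.norm(P[0]-P[1]),np.linalg.norm(P[3]-P[2]))
print(ray(c,(270+310/6-.4,180+258/6-.4),42))
E
```

```text
[[ 452.62611403 -263.06718325   75.        ]
 [ 465.52134244 -261.86705262   75.        ]
 [ 470.97171657 -309.67667259   75.        ]
 [ 457.58579675 -311.46429007   75.        ]] [ 461.67624245 -286.51879964   75.        ]
L 48.38414916738175 ang 96.17566709700668 W 12.950954754685137 13.504755673787432
[ 461.72562809 -285.29771526   42.        ]
```

```bash
python3 - <<'E'
from plant import bot
from h import *
c=np.load("cw1.npy",allow_pickle=True).item()
for uv in [(465,195),(412,158),(423,172)]: print(ray(c,uv,75))
bot.move_ptp([549,-6,160],down(5))
cw=bot.get_calibration("wrist");im=bot.grab_frame("wrist");np.save("cw2.npy",cw,allow_pickle=True)
cv2.imwrite("pics/w2.png",im[:,:,::-1]);print(bot.state()["position"],bot.state()["time"],bot.state()["q"])
cv2.imwrite("pics/w2z.png",cv2.resize(im[140:280,240:400,::-1],None,fx=4,fy=4,interpolation=cv2.INTER_CUBIC))
E
```

```text
[ 565.94055635 -240.93868238   75.        ]
[ 519.9900793  -219.32336482   75.        ]
[ 530.3222728  -228.23975806   75.        ]
[549.07860861  -7.16203363 160.14867507] 4.5 [-6.96947348e+00  2.69580466e+01  9.27911266e+01 -1.64637997e-02
  6.02333202e+01 -1.19042165e+01]
```

View pics/w2.png

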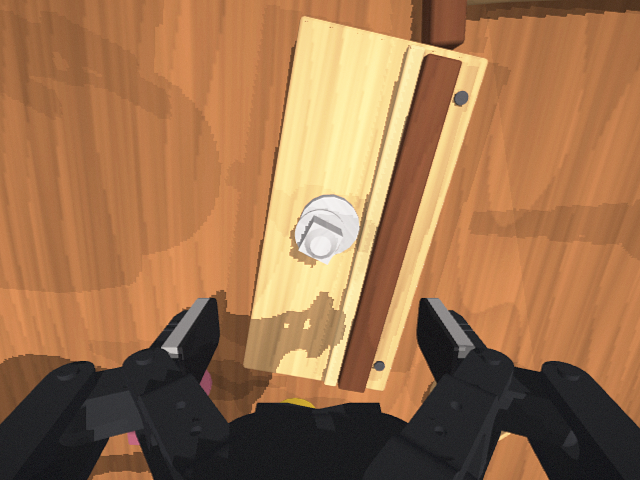

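View pics/w2z.png

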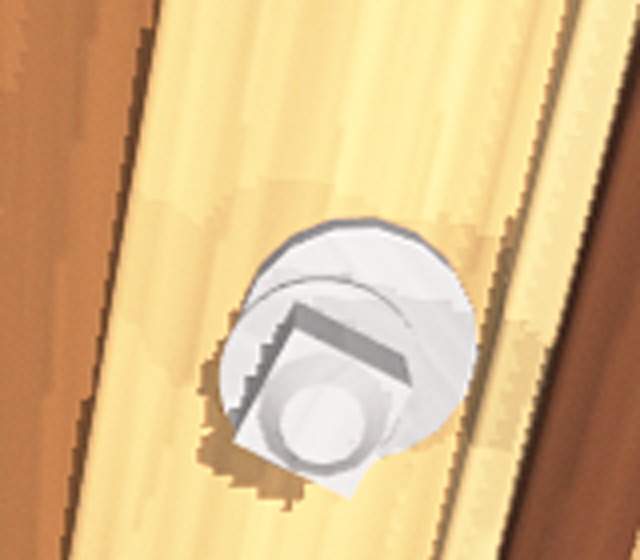

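```bash
python3 - <<'E'
from h import *
c=np.load("cw2.npy",allow_pickle=True).item()
f=lambda u,v,z:ray(c,(240+u/4-.4,140+v/4-.4),z)
P=np.array([f(235,440,70),f(298,325,70),f(412,385,70),f(348,498,70)])
print(P,P.mean(0)); 
for i in range(4):
    d=P[(i+1)%4]-P[i]; print(np.linalg.norm(d),np.degrees(np.arctan2(d[1],d[0])))
print("tip",f(322,425,75),"collar",f(316,371,48))
for uv in [(302,17),(487,58),(246,367)]: print(ray(c,uv,30))
d=ray(c,(302,17),30)-ray(c,(246,367),30); print(np.linalg.norm(d),np.degrees(np.arctan2(d[1],d[0])))
E
```

```text
[[ 5.36306947e+02 -1.26776405e+01  7.00000000e+01]
 [ 5.45827505e+02  9.64222083e+00  7.00000000e+01]
 [ 5.67034609e+02  4.43288619e-01  7.00000000e+01]
 [ 5.57723213e+02 -2.20575499e+01  7.00000000e+01]] [551.72306831  -6.16242025  70.        ]
24.26555671211766 66.89928182449579
23.1162631452838 -23.449586452509028
24.351382557809888 -112.4809657854618
23.38031571650507 156.3475134861065
tip [551.52223356  -6.8111927   75.        ] collar [550.37382197  -4.7592986   48.        ]
[525.41410234 145.06514234  30.        ]
[660.32674868 131.15203229  30.        ]
[ 494.11009871 -148.29252377   30.        ]
295.02315316641824 83.90905422705976
```

```bash
python3 - <<'E'
from plant import bot
from h import *
kx,ky=461.7,-286.2
R=down(6.2)
bot.move_ptp([kx,ky,150],R)
print(bot.servo_line([kx,ky,47],v=90,f_stop=6), bot.state()["position"])
bot.gripper_close(80)
s=bot.state();print(s["position"],s["grip_width"],s["contact_force"],s["time"])
bot.servo_line([kx,ky,150],v=120)
s=bot.state();print(s["position"],s["grip_width"],s["contact_force"],s["torque"],s["time"])
cw=bot.get_calibration("wrist");im=bot.grab_frame("wrist")
cv2.imwrite("pics/w3.png",im[:,:,::-1])
E
```

```text
False [ 461.97231343 -286.39535793   47.46703618]
[ 461.74661326 -286.19450676   47.13558773] 0.14674790702283005 [-0.44132821  0.8884131   4.69409832] 7.575
[ 461.3190347  -285.91180599  149.30258658] 0.14536905560971355 [-0.4001694   0.57863719 -3.70516443] [ 0.00399207 -0.04119711 -0.03609349] 8.5833
```

View pics/w3.png

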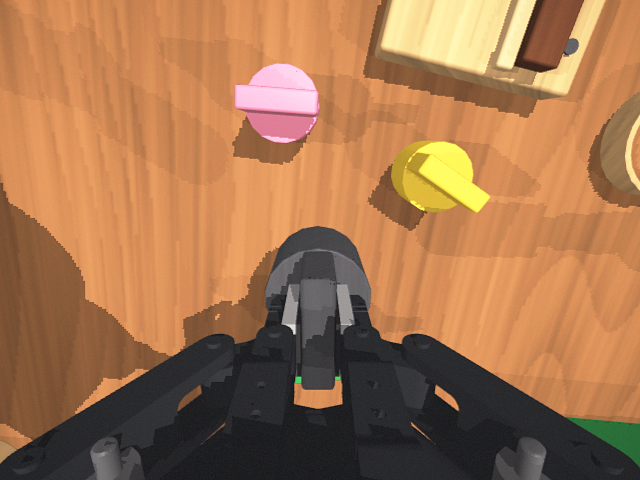

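```bash
python3 - <<'E'
from plant import bot
from h import *
c=bot.get_calibration("wrist");s=bot.state();R=s["eef_rot"]
im=cv2.imread("pics/w3.png");cv2.imwrite("pics/w3z.png",cv2.resize(im[215:400,250:385],None,fx=4,fy=4,interpolation=cv2.INTER_CUBIC))
z=s["position"][2]+27.7
for uv in [(318.5,280),(318.5,388)]:
    p=ray(c,uv,z); print(R.T@(p-s["position"]))
print(R.T@(ray(c,(317.5,297),z-33)-s["position"]))
E
```

```text
[ 23.94500159   0.8896081  -27.67640896]
[-23.8666888   0.9855333 -27.7255529]
[0.39441329 0.55879702 5.29981965]
```

View pics/w3z.png

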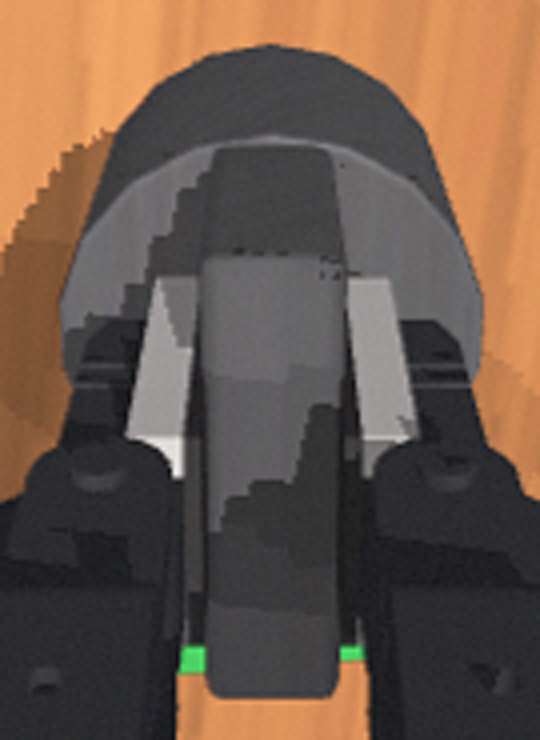

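```bash
cat >> h.py <<'E'
def show(s): print("pos",s["position"].round(2),"yaw",round(float(np.degrees(np.arctan2(s["eef_rot"][1,1],s["eef_rot"][0,1]))),2),"F",s["contact_force"].round(2),"T",s["torque"].round(3),"gw",round(s["grip_width"],4),"t",s["time"])
E
python3 - <<'E'
from plant import bot
from h import *
R=down(-23.2)
bot.move_ptp([551,-6.3,135],R)
show(bot.state())
print(bot.servo_line([551,-6.3,114],v=20,f_stop=5)); show(bot.state())
E
```

```text
pos [550.95  -7.02 134.82] yaw -23.17 F [ 0.53 -0.79 -3.51] T [-0.012 -0.049 -0.043] gw 0.1504 t 9.7667
False
pos [551.09  -6.3  114.13] yaw -23.2 F [-0.47  0.5  -4.37] T [ 0.032 -0.022 -0.036] gw 0.1495 t 10.9667
```

```bash
python3 - <<'E'
from plant import bot
from h import *
print(bot.servo_line([551,-6.3,104],v=10,f_stop=5)); show(bot.state())
E
```

```text
True
pos [551.86  -6.55 108.73] yaw -23.2 F [ 2.88 -1.09 -0.8 ] T [-0.272 -0.683  0.05 ] gw 0.1435 t 11.575
```

```bash
python3 - <<'E'
from plant import bot
from h import *
print(bot.servo_line([551,-6.3,97],v=10,f_stop=14)); show(bot.state())
E
```

```text
False
pos [550.64  -6.25  96.74] yaw -23.2 F [ 2.51 -1.38 -7.81] T [-0.325 -0.619  0.013] gw 0.1476 t 12.8833
```

```bash
python3 - <<'E'
from plant import bot
from h import *
print(bot.servo_line([551,-6.3,90],v=10,f_stop=10)); show(bot.state())
E
```

```text
True
pos [550.83  -6.18  95.01] yaw -23.2 F [-0.84  0.52  6.78] T [0.01  0.092 0.001] gw 0.1443 t 13.2667
```

```bash
python3 - <<'E'
from plant import bot
from h import *
for a in [5,10,20,30,40]:
    bot.move_ptp([550.9,-6.3,95.0],down(-23.2-a)); show(bot.state())
    if abs(bot.state()["torque"][2])>0.8: break
E
```

```text
pos [551.34  -6.17  95.25] yaw -28.07 F [ 3.65  1.35 -0.13] T [ 0.223 -0.744  0.061] gw 0.145 t 13.5167
pos [551.38  -6.27  95.22] yaw -32.97 F [ 4.06  1.25 -0.83] T [ 0.143 -0.903  0.022] gw 0.1501 t 13.7667
pos [551.35  -6.36  95.14] yaw -43.02 F [ 5.23 -0.6  -1.55] T [-0.036 -1.182  0.048] gw 0.1464 t 14.0583
pos [551.42  -6.46  95.12] yaw -53.02 F [ 4.96 -0.56 -1.44] T [-0.157 -1.164  0.025] gw 0.1485 t 14.35
pos [551.47  -6.56  95.13] yaw -63.02 F [ 5.21 -1.44 -0.51] T [-0.328 -1.141  0.046] gw 0.1472 t 14.6417
```

```bash
python3 - <<'E'
from plant import bot
from h import *
for n in ["wrist","scene","top"]:
    im=bot.grab_frame(n)[:,:,::-1]
    cv2.imwrite(f"pics/{n}4.png",im)
    if n=="scene": cv2.imwrite("pics/scene4z.png",cv2.resize(im[190:310,240:400],None,fx=5,fy=5,interpolation=cv2.INTER_CUBIC))
E
```

```text
(no output)
```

View pics/wrist4.png

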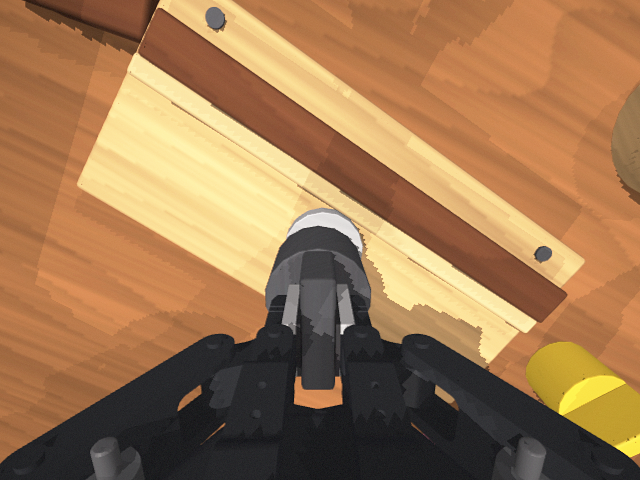

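View pics/scene4z.png

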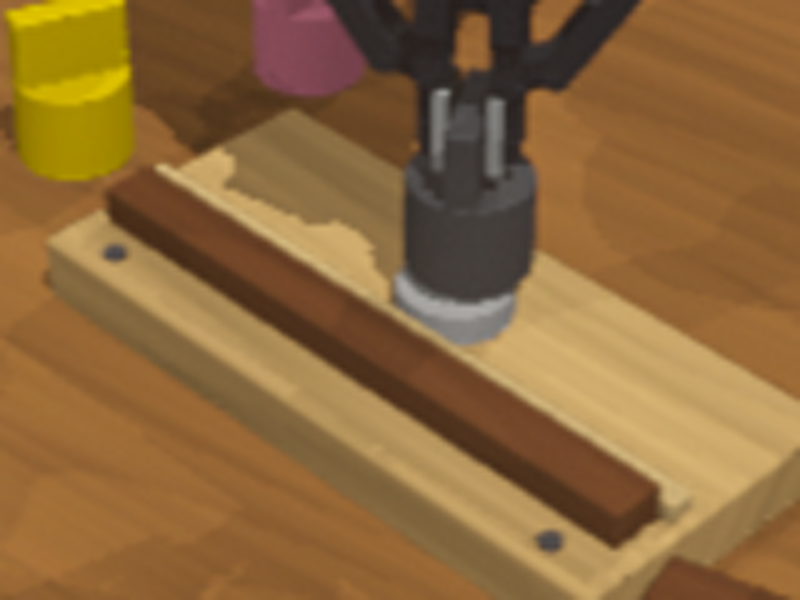

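```bash
python3 - <<'E'
from plant import bot
from h import *
a=40; 
while a<78:
    a+=1.5
    bot.move_ptp([551.1,-6.35,95.0],down(-23.2-a)); s=bot.state(); y=np.degrees(np.arctan2(s["eef_rot"][1,1],s["eef_rot"][0,1]))
    print(a,round(y+23.2+a,2),s["contact_force"].round(1),s["torque"].round(3),round(s["effort"][5],3),round(s["position"][2],2),s["time"])
    if abs(s["torque"][2])>0.6 or abs(y+23.2+a)>1: break
E
```

```text
41.5 0.23 [ 5.  -1.1 -1.4] [-0.317 -1.117  0.205] 0.428 95.1 15.0417
43.0 0.23 [ 5.3 -1.8 -1. ] [-0.344 -1.123  0.178] 0.428 95.12 15.2917
44.5 0.22 [ 5.6 -0.3 -1.5] [-0.392 -1.108  0.197] 0.428 95.11 15.5417
46.0 0.23 [ 6.5 -2.2 -1.5] [-0.415 -1.139  0.139] 0.428 95.12 15.7917
47.5 0.23 [ 5.4 -1.8 -1.2] [-0.391 -1.179  0.198] 0.428 95.11 16.0417
49.0 0.23 [ 5.4 -2.3 -1.7] [-0.462 -1.14   0.195] 0.428 95.11 16.2917
50.5 0.23 [ 5.9 -2.8 -1.1] [-0.498 -1.114  0.176] 0.429 95.13 16.5417
52.0 0.23 [ 5.2 -2.6 -1.4] [-0.561 -1.164  0.164] 0.428 95.16 16.7917
53.5 0.23 [ 5.2 -2.2 -0.8] [-0.602 -1.14   0.219] 0.429 95.11 17.0417
55.0 0.23 [ 5.8 -2.5 -2.9] [-0.593 -1.202  0.227] 0.496 95.12 17.2917
56.5 0.26 [ 5.1 -2.7 -0.9] [-0.591 -1.129  0.672] 0.9 95.11 17.5417
```

```bash
python3 - <<'E'
from plant import bot
from h import *
bot.move_ptp([551.1,-6.35,95.0],down(-23.2-55.3)); show(bot.state()); 
print(bot.servo_line([551.1,-6.35,92],v=10,f_stop=9)); show(bot.state())
p=bot.state()["position"]
bot.servo_line([551.1,-6.35,p[2]+0.3],v=10); show(bot.state())
bot.open_gripper(); show(bot.state())
bot.servo_line([551.1,-6.35,170],v=100); show(bot.state())
c=bot.get_calibration("wrist"); np.save("cw5.npy",c,allow_pickle=True)
im=bot.grab_frame("wrist")[:,:,::-1]; cv2.imwrite("pics/w5.png",im)
im=bot.grab_frame("scene")[:,:,::-1]; cv2.imwrite("pics/s5.png",im)
cv2.imwrite("pics/s5z.png",cv2.resize(im[190:310,240:400],None,fx=5,fy=5,interpolation=cv2.INTER_CUBIC))
E
```

```text
pos [551.64  -6.76  95.13] yaw -78.25 F [ 6.24 -2.96 -1.66] T [-0.637 -1.151  0.23 ] gw 0.1465 t 17.7917
True
pos [552.03  -6.88  95.  ] yaw -78.25 F [-0.62 -1.56  9.71] T [-0.189  0.094  0.154] gw 0.1508 t 18.0
pos [551.51  -6.7   95.22] yaw -78.28 F [ 5.92 -3.36 -5.48] T [-0.679 -1.237  0.213] gw 0.1483 t 18.3
pos [551.09  -6.34  95.32] yaw -78.48 F [ 0.18 -0.53 -0.53] T [ 0.037 -0.02   0.03 ] gw 0.9984 t 19.0
pos [550.75  -6.32 169.5 ] yaw -78.49 F [ 0.25 -0.19 -0.67] T [0.04  0.028 0.006] gw 0.9994 t 19.9
```

View pics/w5.png

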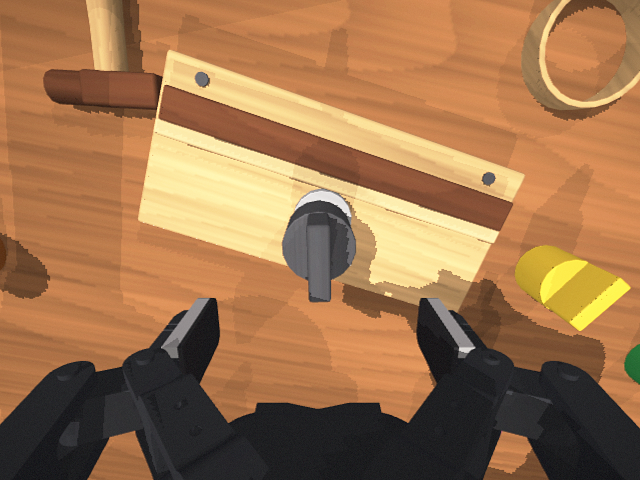

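View pics/s5z.png

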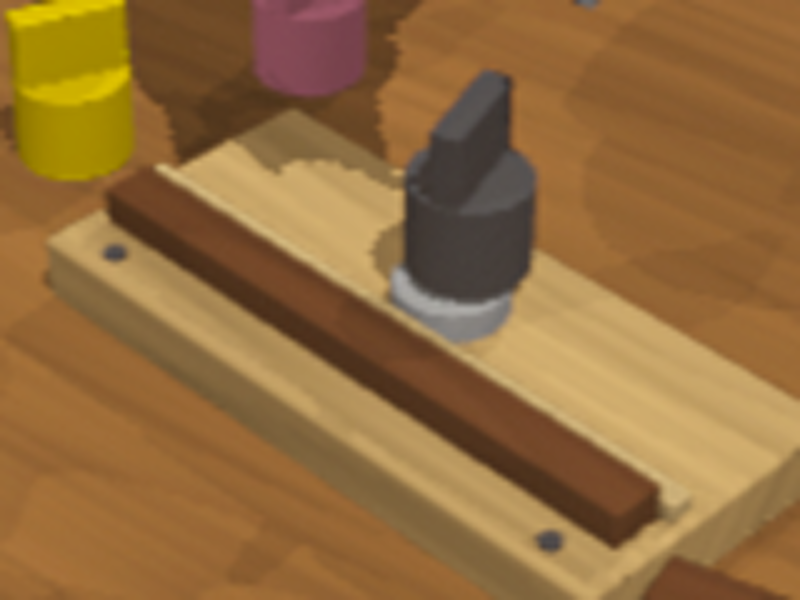

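```bash
python3 - <<'E'
from h import *
c=np.load("cw5.npy",allow_pickle=True).item()
im=cv2.imread("pics/w5.png"); cv2.imwrite("pics/w5z.png",cv2.resize(im[175:310,250:390],None,fx=5,fy=5,interpolation=cv2.INTER_CUBIC))
a=np.radians(-78.4+90); u=np.array([np.cos(a),np.sin(a),0]);v=np.array([-np.sin(a),np.cos(a),0])
for z in (48+75,48+75+6): 
  P=[np.array([551.5,-6.5,z])+i*25*u+j*7*v for i,j in [(1,1),(1,-1),(-1,-1),(-1,1)]]
  print((proj(c,np.array(P))-[250,175])*5)
E
```

```text
[[281.4774912  249.5954494 ]
 [403.37059541 249.5627068 ]
 [398.94158636 641.85726536]
 [285.50219896 641.90001576]]
[[279.77068148 263.2074035 ]
 [405.36052709 263.17319625]
 [400.66488251 665.54612177]
 [284.03045707 665.59083861]]
```

View pics/w5z.png

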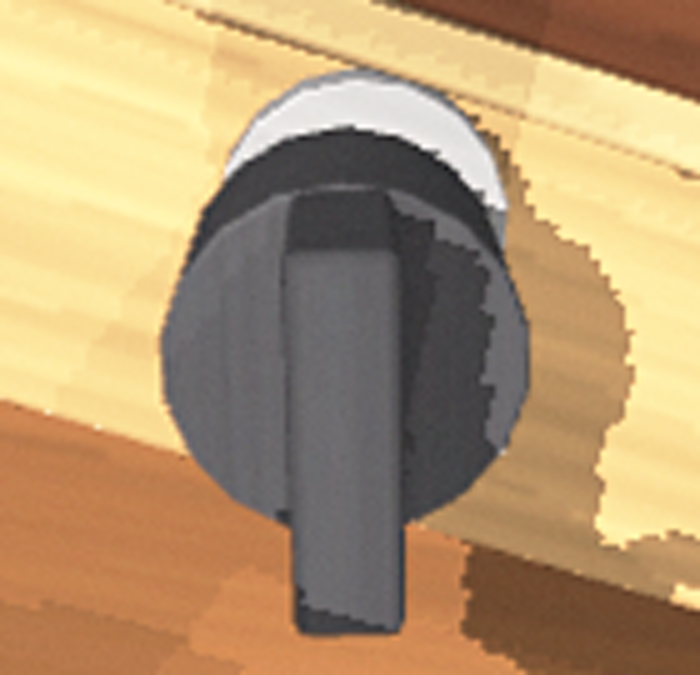

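The key stands where the model predicts it when fully home (wing top at about 123 mm), and the cam disc touches the slat. I'm handing the job in.

```bash
python3 - <<'E'
from plant import bot
bot.finish_job()
E
```

```text
the job is handed in; nothing more can be done
```

The socket key is home on the clamp's drive and turned clockwise until the cam stopped against the slat. I left it standing there and handed the job in at about 20 s.

- **Seating:** I set the key to the square's angle read from the wrist camera, and it slid on at the first try. The push past the ball was limited to about 14 N. It came to rest on the collar with its mouth at about 48 mm, and a light press after turning found it at the same height.
- **Turning:** The wrist turned about 56°. The turning torque stayed near 0.2 N m until about 55°, then rose to 0.67 N m at 56.5°, so I stopped there. I backed off 1.2° to ease the load before letting go.
- **Last checks:** The final pictures match a fully home key, and the cam disc appears to touch the slat. The wing stands about 1° off the angle I let go at, within the key's 5° of play. The mallet, the hoop and the decoys in view look undisturbed. The arm never went near the jar, but I did not check it in a picture afterwards.
- **Disagreement:** The key stopped at the ball about 2 mm lower than stated (about 62 mm above the bench instead of 64 mm). The final height was right.

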